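Slide the hexagonal jar home in the breakfast jar rail

TASK

Take the six-sided glass jar by its body, set its foot on the open porch of the wooden jar rail, and slide it in under the two lips until the foot is fully home against the stop at the closed end; then let go. Keep the jar upright all the way and leave the round jar where it stands.

Things in the scene. Friction and masses are not known exactly. Their poses are not given: they have to be found in the camera images.
- hex_jar_center (a point): Centre of the loose six-sided amber glass jar (0.2-0.45 kg): on its upright axis (z up), 52 mm above its underside. 104 mm tall: round steel foot 84 mm in diameter, 8 mm thick; hexagonal body 8-90 mm up, 40 mm across flats, 46 across corners; six-sided steel lid of the same width on top. Its x axis is square to two flats, as are directions 60 and 120 degrees from it about z.
- round_jar_center (a point): Centre of the round jar, to be left alone: the same steel foot, but a fatter round body 58 mm in diameter, a round lid 54 mm in diameter and 94 mm tall; the point is on its axis, 47 mm above its underside; z is up.
- dock: Wooden jar rail, fixed, flat. Origin: underside, on its centre line; +x runs along the track from open to closed end, z up. Floor top z=6 mm. Porch x -110 to -20 mm, open above and at its -x end, flaring guide walls narrow from about 130 to 100 mm. Channel x -20 to 100 mm, 100 wide; over it two dark lips (z 22-27) 66 mm apart. Stop face at x=100, top z=27.
- dock_home (a point): Where the six-sided jar's centre is when it stands fully home, foot against the stop: x = 58, y = 0, z = 58 mm in the rail's frame, with the rail's axes. A jar stands well on the porch with its centre 123 mm nearer the open end (rail x = -65 mm), at the same height. The foot is too wide to go between the lips from above; the body passes between them.
Not all that is in view belongs to the job. Leave any green look-alike of the part that bears hex_jar_center alone.

How it is judged:
On the way:
1. the six-sided jar is on the rail's porch, its foot low, before the lips (x of hex_jar_center in the frame of dock_home between -0.19 and -0.105 m and y of hex_jar_center in the frame of dock_home between -0.04 and 0.04 m and z of hex_jar_center in the frame of dock_home below 0.01 m), for 0.1 s.
At the end, for the whole second after the job is handed in: The six-sided jar stands upright (within 0.1 rad) and still on the rail's floor (within 5 mm), under the lips, within 12 mm of fully home along the track and 14 mm across; it is released, and the round jar is within 30 mm of where it stood (x of hex_jar_center in the frame of dock_home between -0.012 and 0.008 m and y of hex_jar_center in the frame of dock_home between -0.014 and 0.014 m and z of hex_jar_center in the frame of dock_home between -0.005 and 0.005 m and angle between hex_jar_center's own z axis and vertical below 0.1 rad and linear speed of hex_jar below 0.02 m/s and distance of round_jar_center from where it was at the start of the episode below 0.03 m); the robot touches nothing.
It fails at once if the six-sided jar is tipped by more than 0.5 rad (angle between hex_jar_center's own z axis and vertical above 0.5 rad).
It fails at once if the round jar is moved by more than 30 mm (distance of round_jar_center from where it was at the start of the episode above 0.03 m).
It also fails if it takes over 40 s, if anything falls off the work surface, if the arm or the gripper's body presses on something with over 40 N, if the wrist force passes 120 N, or if a joint passes its speed limit or range.

ROBOT

A 6-joint arm with a two-finger parallel gripper is mounted at the origin on the work surface. World frame = base frame: x ahead of the robot, y to its left, z up, the work surface at z = 0. Lengths are in m, angles in rad, forces in N, time in s.
With the tool pointing down it reaches from about 0.375 to 0.9 m from the base axis. Payload 3.1 kg.
Tool frame: the origin (TCP) lies midway between the tips of the shut fingers; the grasp point (between the pads) lies 19 mm behind it; y points along the fingers, x is the direction in which the jaws open and shut, and the axes are right-handed (so a half turn about y gives the same grasp; the last joint's range is limited). The gripper opens to 87 mm and grips with 3 to 60 N. Pads are 19 mm wide; open, the fingers measure 117 mm over their backs; the gripper's body (75 mm by 190 mm) begins 51 mm behind the grasp point.
Start: joints at [-1.413, 0.527, 1.433, -0, 1.181, -0.178], TCP at [0.207, -0.59, 0.223] pointing down, gripper open.
Joint ranges: [-3.08, 3.08], [-0.75, 2.2], [0.22, 2.44], [-1.43, 4.57], [0, 2.65], [-2.85, 2.85]. Speed limits (rad/s): [2.79, 2.79, 3.14, 3.14, 3.14, 3.14].

INTERFACE

Orientations are given as a unit quaternion [x, y, z, w].
In Python, from rig import * gives the robot as it stands.
- The arm moves only by the tool jog_arm, never from a script. Its argument "series" is a list of rows, each a list of 7 numbers: the shift along the tool's x, y, z in mm, then the turn, a rotation vector about the tool's x, y, z in rad, then the gripper's target within -1 to 1 (shut at 1, half-way at 0, fully open at -1). A call has 1 to 20 rows; each row is the pose to reach, as a shift and turn from the pose commanded when the call began, along the tool's axes at that moment; what a row does not reach only later rows make up. A row lasts 1/8 s, in which the tool goes at most 62.5 mm and 10.7 degrees, less where a joint would pass 70% of its speed; a pose out of reach is approached as far as the arm can. A call with a gripper value outside its range is refused whole. The fingers move at their own pace and stop on an object; "grip_force" is the grip in N (left out, the last holds). Time passes only in rows, so rows that repeat a pose let the fingers close. It gives the time, the measured TCP pose, the force and the opening at its end, in the units of the state.
- get_obs(): the state, without advancing time (a new reading comes with each control period).
- camera(name): name is "scene" or "top"; returns a dict with "img" (420x560x3 uint8, red, green, blue), "depth" (420x560 float32, m along the optical axis (not along the pixel's ray), 0 where there is no reading), "camera_matrix" (3x3 intrinsics, pixels), "rvec" (rotation vector, rad) and "tvec" (3), from world to camera coordinates, as OpenCV has them. Camera axes: x right, y down, z forward; pixel columns grow to the right and rows downward; lengths in m; the calibration is good to about 2 mm. A picture is of the moment at which its call begins.
- hand_in(): hands the job in, once; it reports no verdict.
The state is a dict: "time": time; "q": joint angles; "joint_velocities": joint speeds; "joint_torque": joint torques, N m; "position": TCP position; "tool_rot": TCP orientation; "ft_force": force on the tool from outside, world axes, zero at the start; "moment": the same for the moment, N m; "grip_width": finger opening in m.
Only numpy, scipy, OpenCV 4.12 (cv2) and the standard library are available. Lean on these libraries where they do the work, as an engineer would, in place of code of your own. Each camera call takes 0.05 s, during which the arm holds its last target.

## Working session

There is one attempt and no reset: what is moved stays moved. The work goes in short steps, Python scripts to look and compute and a tool call to move; the robot and the scene stay as the last step left them, time stands still between calls to the robot, and variables do not carry over. Pictures are saved under pics/ and viewed, and the job is handed in when it is done.

Besides the shell and the picture viewer there is one more tool, called after "Emit:" as name([rows], argument=value, ...), one row to a line, values as JSON. jog_arm: Moves the arm, as the interface text tells. Its arguments: {"type":"object","properties":{"series":{"type":"array","items":{"type":"array","items":{"type":"number"}}},"grip_force":{"type":"number"}},"required":["series"]}

```bash
mkdir -p pics; ls
cat > h.py <<'E'
import numpy as np,cv2
from rig import *
def cam(n,save=None):
    c=camera(n)
    if save: cv2.imwrite('pics/'+save,c['img'][:,:,::-1])
    R,_=cv2.Rodrigues(np.array(c['rvec'],float)); t=np.array(c['tvec']).ravel(); K=np.array(c['camera_matrix'])
    d=c['depth']; v,u=np.mgrid[0:420,0:560]
    P=np.stack([(u-K[0,2])/K[0,0]*d,(v-K[1,2])/K[1,1]*d,d],-1)
    c['W']=(P-t)@R; c['R']=R;c['t']=t;c['K']=K
    return c
E
python3 - <<'E'
from h import *
for n in('top','scene'):
    c=cam(n,n+'0.png'); np.savez(n+'0.npz',img=c['img'],W=c['W'],d=c['depth'],K=c['K'],R=c['R'],t=c['t'])
    print(n,-c['R'].T@c['t'])
print(get_obs())
E
```

```text
pics
top [0.35866371 0.05465175 0.85522169]
scene [ 0.82751517 -0.49210711  0.77833485]
{'time': 0.1, 'q': array([-1.41248516e+00,  5.28414582e-01,  1.43377312e+00, -1.68985858e-05,
        1.18142819e+00, -1.78494122e-01]), 'joint_velocities': array([-0.00076918, -0.00362573, -0.00342714, -0.0011415 , -0.00053811,
       -0.00156391]), 'joint_torque': array([ 4.95683598e-04, -4.40986204e+01, -1.77150822e+01,  6.33980683e-02,
        5.34007244e-02, -4.80819472e-05]), 'position': array([ 0.20646529, -0.58920252,  0.22164442]), 'tool_rot': array([-0.57622478,  0.40962554, -0.40861628,  0.57723882]), 'ft_force': array([ 0.51796248, -0.44506939, -0.5430772 ]), 'moment': array([ 0.01375455, -0.02315499, -0.03922271]), 'grip_width': 0.08694891718171657}
```

View pics/top0.png

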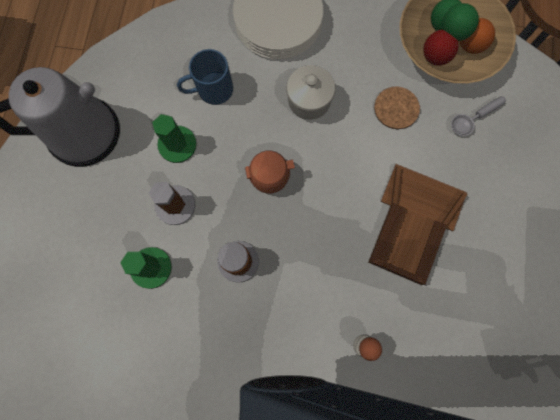

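View pics/scene0.png

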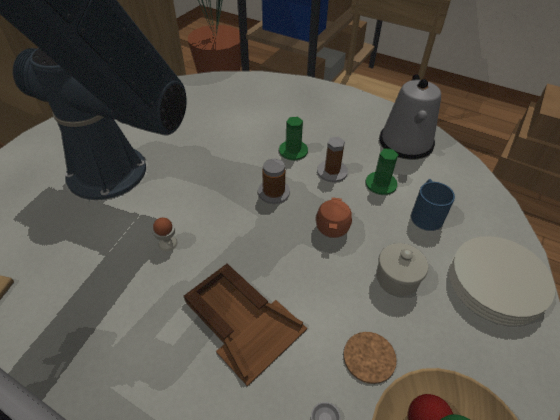

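Candidates in the top view are the amber jar with the narrow body at (172,203), the amber jar with the fat body at (238,260), and green look-alikes at (175,140) and (148,265). I take (172,203) as the six-sided jar and check it in a crop.

Run:
```python
import numpy as np,cv2
T=np.load('top0.npz');S=np.load('scene0.npz')
a=cv2.resize(T['img'][165:285,115:265],None,fx=2.6,fy=2.6,interpolation=cv2.INTER_CUBIC)
b=cv2.resize(S['img'][110:210,250:410],None,fx=2.4,fy=2.4,interpolation=cv2.INTER_CUBIC)
h=max(a.shape[0],b.shape[0]);o=np.zeros((h,a.shape[1]+b.shape[1],3),np.uint8);o[:a.shape[0],:a.shape[1]]=a;o[:b.shape[0],a.shape[1]:]=b
cv2.imwrite('pics/crop0.png',o[:,:,::-1]);print(o.shape)
for (u,v) in [(172,203),(238,260),(175,140),(148,265),(163,190),(185,213),(410,230),(425,198),(270,170)]: print(u,v,T['W'][v,u].round(3))
d=cv2.resize(T['img'][150:295,355:480],None,fx=4,fy=4,interpolation=cv2.INTER_CUBIC);cv2.imwrite('pics/dock0.png',d[:,:,::-1])
```

```text
(312, 774, 3)
172 203 [0.517 0.303 0.076]
238 260 [0.426 0.156 0.095]
175 140 [0.65  0.328 0.06 ]
148 265 [0.394 0.32  0.082]
163 190 [0.533 0.315 0.105]
185 213 [0.513 0.292 0.011]
410 230 [ 0.547 -0.172  0.006]
425 198 [ 0.618 -0.196  0.009]
270 170 [0.61  0.127 0.077]
```

Run:
```python
import numpy as np,cv2
T=np.load('top0.npz');S=np.load('scene0.npz')
# merge points, hex foot / lid
for n,c in(('T',T),('S',S)):
    W=c['W'].reshape(-1,3)
    for nm,(x,y) in dict(hex=T['W'][203,172][:2],rnd=T['W'][260,238][:2]).items() if 0 else {}: pass
W=T['W']
for nm,(u0,u1,v0,v1) in dict(hex=(145,200,175,228),rnd=(212,265,235,285),dock=(360,475,155,290)).items():
    w=W[v0:v1,u0:u1].reshape(-1,3)
    print(nm,np.histogram(w[:,2],bins=np.arange(-.006,.12,.004)))
```

```text
hex (array([  59, 1111,  319,  537,  127,   14,   14,   13,   15,   18,   11,
         21,    9,   17,   14,   19,   13,   11,   24,   12,   21,   17,
         19,   15,   21,   17,   28,  352,   38,    0,    0]), array([-0.006, -0.002,  0.002,  0.006,  0.01 ,  0.014,  0.018,  0.022,
        0.026,  0.03 ,  0.034,  0.038,  0.042,  0.046,  0.05 ,  0.054,
        0.058,  0.062,  0.066,  0.07 ,  0.074,  0.078,  0.082,  0.086,
        0.09 ,  0.094,  0.098,  0.102,  0.106,  0.11 ,  0.114,  0.118]))
rnd (array([  58, 1031,  219,  398,   66,    6,    7,    3,    7,    8,    9,
         10,    3,    6,    7,    8,   12,    7,    4,    5,   26,   50,
          9,    7,  246,  431,    0,    0,    0,    0,    0]), array([-0.006, -0.002,  0.002,  0.006,  0.01 ,  0.014,  0.018,  0.022,
        0.026,  0.03 ,  0.034,  0.038,  0.042,  0.046,  0.05 ,  0.054,
        0.058,  0.062,  0.066,  0.07 ,  0.074,  0.078,  0.082,  0.086,
        0.09 ,  0.094,  0.098,  0.102,  0.106,  0.11 ,  0.114,  0.118]))
dock (array([ 513, 6938, 2960, 2654,   95,   63,  194,  569, 1421,   48,    0,
          0,    0,    0,    0,    0,    0,    0,    0,    0,    0,    0,
          0,    0,    0,    0,    0,    0,    0,    0,    0]), array([-0.006, -0.002,  0.002,  0.006,  0.01 ,  0.014,  0.018,  0.022,
        0.026,  0.03 ,  0.034,  0.038,  0.042,  0.046,  0.05 ,  0.054,
        0.058,  0.062,  0.066,  0.07 ,  0.074,  0.078,  0.082,  0.086,
        0.09 ,  0.094,  0.098,  0.102,  0.106,  0.11 ,  0.114,  0.118]))
```

View pics/crop0.png

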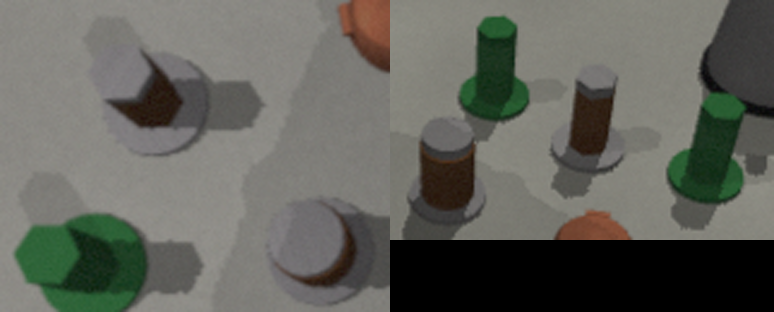

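View pics/dock0.png

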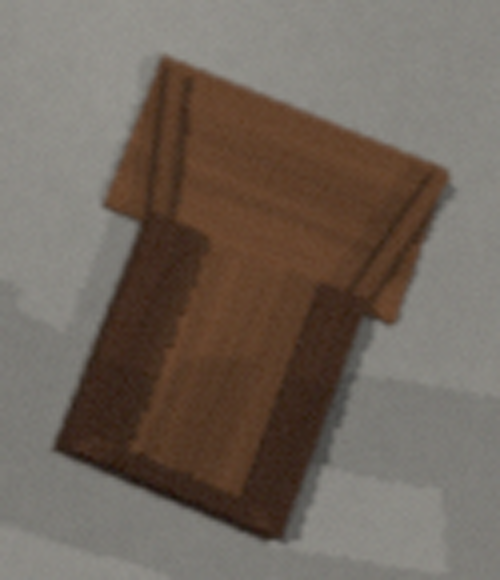

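The crop confirms (172,203): hexagonal lid and narrow body. The one at (238,260) has a round lid. The rail's porch points up in the picture, at (425,198), and its closed end is near (398,272). Next I fit the poses.

Run:
```python
import numpy as np,cv2
from scipy.optimize import minimize
T=np.load('top0.npz');S=np.load('scene0.npz')
def rays(c,z,mask):
    v,u=np.nonzero(mask);K,R,t=c['K'],c['R'],c['t']
    d=np.stack([(u-K[0,2])/K[0,0],(v-K[1,2])/K[1,1],np.ones(len(u))],-1)@R
    C=-R.T@t; s=(z-C[2])/d[:,2]; return C+d*s[:,None]
def pts(c,cx,cy,r,z0,z1):
    W=c['W'];m=(np.hypot(W[...,0]-cx,W[...,1]-cy)<r)&(W[...,2]>z0)&(W[...,2]<z1)&(c['d']>0);return m
for n,c in(('T',T),('S',S)):
  for nm,cx,cy,h in(('hex',.52,.305,.104),('rnd',.43,.16,.094)):
    m=pts(c,cx,cy,.06,h-.006,h+.006)
    p=rays(c,h,m)[:,:2].astype(np.float32); rc=cv2.minEnclosingCircle(p)
    out=[rc[0],rc[1]*1e3]
    mf=pts(c,cx,cy,.06,.0045,.013); q=rays(c,.008,mf)[:,:2].astype(np.float32)
    # circle fit maximizing coverage: hull fit
    print(n,nm,m.sum(),'lid mean',p.mean(0).round(4),'enc',np.round(out[0],4),round(out[1],1),'foot enc',np.round(cv2.minEnclosingCircle(q)[0],4),round(cv2.minEnclosingCircle(q)[1]*1e3,1))
    if nm=='hex':
      ctr=p.mean(0)
      hull=cv2.convexHull(p)[:,0]
      best=[]
      for a in np.arange(0,60,1):
        w=[np.ptp(p@np.array([np.cos(np.radians(a+k)),np.sin(np.radians(a+k))])) for k in(0,60,120)]
        best.append((max(w),sum(w),a))
      best=sorted(best,key=lambda b:b[1])[:4];print('flat normals',[(round(b[0]*1e3,1),round(b[1]/3e-3,1),b[2]) for b in best])
# dock
for n,c in(('T',T),('S',S)):
  W=c['W'];m=(np.hypot(W[...,0]-.56,W[...,1]+.17)<.16)&(W[...,2]>.020)&(W[...,2]<.034)
  p=W[m][:,:2].astype(np.float32)*1000
  r=cv2.minAreaRect(p);print(n,m.sum(),r,'medz',np.median(W[m][:,2]))
  lab=(m*255).astype(np.uint8);cv2.imwrite(f'pics/m{n}.png',lab)
```

```text
T hex 418 lid mean [0.5282 0.319 ] enc [0.528  0.3189] 24.3 foot enc [0.519  0.3055] 56.1
flat normals [(np.float64(43.5), np.float64(41.7), np.int64(9)), (np.float64(43.4), np.float64(41.7), np.int64(10)), (np.float64(43.5), np.float64(41.8), np.int64(8)), (np.float64(43.6), np.float64(41.9), np.int64(11))]
T rnd 681 lid mean [0.4317 0.1684] enc [0.4315 0.1686] 27.2 foot enc [0.4241 0.161 ] 52.2
S hex 162 lid mean [0.5302 0.3128] enc [0.5327 0.3122] 25.9 foot enc [0.5295 0.313 ] 43.1
flat normals [(np.float64(48.0), np.float64(44.4), np.int64(9)), (np.float64(47.9), np.float64(44.5), np.int64(10)), (np.float64(48.1), np.float64(44.5), np.int64(8)), (np.float64(47.7), np.float64(44.5), np.int64(11))]
S rnd 278 lid mean [0.434  0.1629] enc [0.4343 0.163 ] 29.1 foot enc [0.4342 0.1638] 42.7
T 2177 ((554.8916625976562, -175.58071899414062), (151.06112670898438, 210.5133514404297), 75.1661376953125) medz 0.02684768745124192
S 1990 ((554.4360961914062, -178.5924530029297), (153.13446044921875, 213.11732482910156), 75.28053283691406) medz 0.02612391022957307
```

```bash
cat > rect.py <<'E'
import numpy as np,cv2
def rect(c,z,cx,cy,th,x0=-150,x1=150,y0=-100,y1=100,s=2):
    # image: col=rail x, row = -rail y ; pix per mm s
    X,Y=np.meshgrid(np.arange(x0,x1,1/s),np.arange(y1,y0,-1/s)); X=X/1e3;Y=Y/1e3
    wx=cx+np.cos(th)*X-np.sin(th)*Y; wy=cy+np.sin(th)*X+np.cos(th)*Y
    P=np.stack([wx,wy,np.full_like(wx,z)],-1)@c['R'].T+c['t']
    u=P[...,0]/P[...,2]*c['K'][0,0]+c['K'][0,2]; v=P[...,1]/P[...,2]*c['K'][1,1]+c['K'][1,2]
    return cv2.remap(c['img'],u.astype(np.float32),v.astype(np.float32),cv2.INTER_CUBIC)
E
python3 - <<'E'
from rect import *
T=np.load('top0.npz');S=np.load('scene0.npz')
th=np.radians(165.2)
for n,c,(cx,cy) in(('T',T,(.555,-.1756)),('S',S,(.5545,-.1786))):
    o=rect(c,.027,cx,cy,th)
    for k in range(0,600,100): o[:6,k]=255
    for k in range(0,400,100): o[k,:6]=255
    cv2.imwrite(f'pics/r{n}.png',cv2.resize(o,None,fx=1.3,fy=1.3)[:,:,::-1])
E
```

```text
(no output)
```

View pics/rT.png

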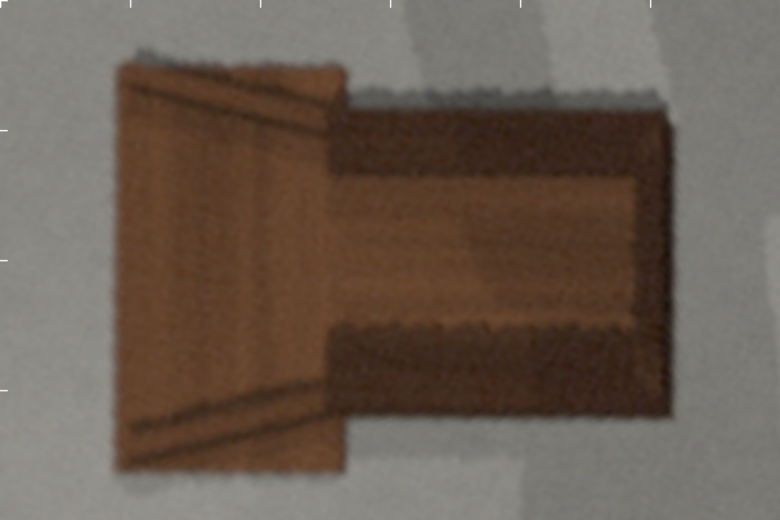

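View pics/rS.png

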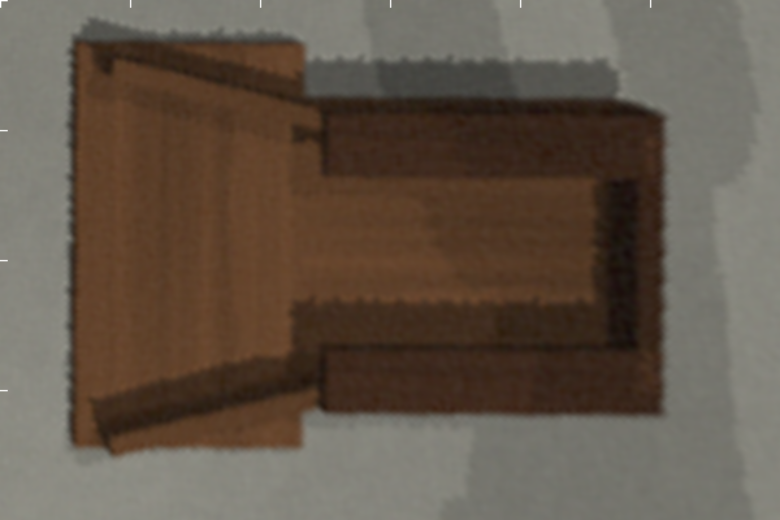

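```bash
cat > goal.py <<'E'
from h import *
from scipy.spatial.transform import Rotation as Ro
def goal(pos,jaw=None,base=None):
    o=get_obs() if base is None else base
    R=Ro.from_quat(o['tool_rot']); p=o['position']
    cur=np.degrees(np.arctan2(*R.as_matrix()[[1,0],0]))
    if jaw is not None:
        d=(jaw-cur+90)%180-90
        a=np.radians(cur+d); x=[np.cos(a),np.sin(a),0];y=[0,0,-1];z=np.cross(x,y)
        G=Ro.from_matrix(np.stack([x,y,z],1)); rv=(R.inv()*G).as_rotvec()
    else: rv=np.zeros(3)
    print('mm',np.round(R.inv().apply(np.array(pos)-p)*1e3,1),'rv',rv.round(3),'cur jaw',round(cur,1))
E
python3 - <<'E'
from goal import *
o=get_obs();print(o['position'],Ro.from_quat(o['tool_rot']).as_matrix().round(3))
for j in(9.5,69.5,129.5):
    goal([.60,-.15,.24],j); goal([.529,.316,.20],j)
E
```

```text
[ 0.20646529 -0.58920252  0.22164442] [[ 0.33  -0.     0.944]
 [-0.944  0.002  0.33 ]
 [-0.002 -1.     0.   ]]
mm [-284.5  -17.6  516.6] rv [-2.0e-03 -1.4e+00 -1.0e-03] cur jaw -70.7
mm [-747.7   23.3  603.6] rv [-2.0e-03 -1.4e+00 -1.0e-03] cur jaw -70.7
mm [-284.5  -17.6  516.6] rv [ 0.     0.695 -0.002] cur jaw -70.7
mm [-747.7   23.3  603.6] rv [ 0.     0.695 -0.002] cur jaw -70.7
mm [-284.5  -17.6  516.6] rv [-0.001 -0.353 -0.002] cur jaw -70.7
mm [-747.7   23.3  603.6] rv [-0.001 -0.353 -0.002] cur jaw -70.7
```

Emit:
jog_arm([
  [-60,-5,110,0,-0.1,0,-1],
  [-120,-10,220,0,-0.2,0,-1],
  [-180,-15,330,0,-0.3,0,-1],
  [-240,-20,440,0,-0.35,0,-1],
  [-285,-20,515,0,-0.353,0,-1],
  [-285,-20,515,0,-0.353,0,-1],
  [-285,-20,515,0,-0.353,0,-1],
  [-285,-20,515,0,-0.353,0,-1],
  [-285,-20,515,0,-0.353,0,-1],
  [-400,-10,540,0,-0.353,0,-1],
  [-500,0,560,0,-0.353,0,-1],
  [-600,10,580,0,-0.353,0,-1],
  [-748,20,604,0,-0.353,0,-1],
  [-748,20,604,0,-0.353,0,-1],
  [-748,20,604,0,-0.353,0,-1],
  [-748,20,604,0,-0.353,0,-1],
  [-748,20,604,0,-0.353,0,-1],
  [-748,20,604,0,-0.353,0,-1],
])

```text
time: 2.35
position: [0.5276, 0.3194, 0.2016]
tool_rot: [0.641, -0.3, 0.299, -0.64]
ft_force: [-0.4, -0.7, 0.8]
grip_width: 0.0872
```

Run:
```python
from goal import *
o=get_obs();print(o['time'],o['position'],o['q'].round(3),Ro.from_quat(o['tool_rot']).as_matrix().round(3))
goal([.529,.316,.049],129.5)
t=cam('top','top1.png');s=cam('scene','scene1.png')
cv2.imwrite('pics/s1z.png',cv2.resize(s['img'][40:220,230:420],None,fx=3,fy=3,interpolation=cv2.INTER_CUBIC)[:,:,::-1])
```

```text
2.35 [0.5276484  0.31936058 0.20158432] [3.630e-01 5.400e-01 1.475e+00 1.000e-03 1.128e+00 1.238e+00] [[ 0.641 -0.001  0.768]
 [-0.768  0.     0.641]
 [-0.001 -1.    -0.001]]
mm [  3.6 152.6  -1. ] rv [ 0.001  0.006 -0.001] cur jaw -50.1
```

View scene.

View pics/s1z.png

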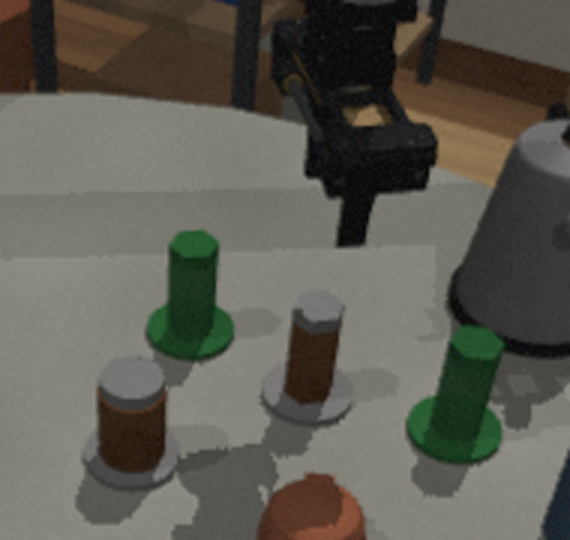

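View pics/top1.png

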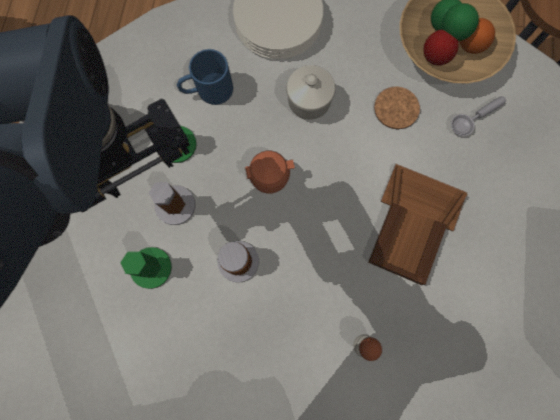

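Run:
```python
from goal import *
o=get_obs();x=Ro.from_quat(o['tool_rot']).as_matrix()[:,0]
for n in('top','scene'):
    c=cam(n)
    im=c['img'].copy()
    for p in(o['position'],o['position']+.0435*x,o['position']-.0435*x,np.array([.529,.316,.104])):
        q=c['R']@p+c['t'];q=c['K']@q;q=q[:2]/q[2];print(n,q.round(1));cv2.circle(im,(int(q[0]),int(q[1])),2,(255,255,0),-1)
    q=q.astype(int);a=im[max(q[1]-90,0):q[1]+60,max(0,q[0]-80):q[0]+80]
    cv2.imwrite(f'pics/pr_{n}.png',cv2.resize(a,None,fx=3,fy=3,interpolation=cv2.INTER_CUBIC)[:,:,::-1])
```

```text
top [144.5 176.3]
top [168.1 163.1]
top [120.5 189.7]
top [162.1 192.2]
scene [340.1 109.1]
scene [345.  119.8]
scene [335.6  99. ]
scene [335.8 141.6]
```

View pics/pr_top.png

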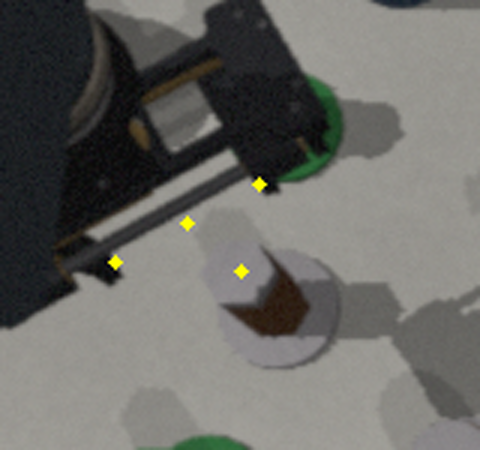

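View pics/pr_scene.png

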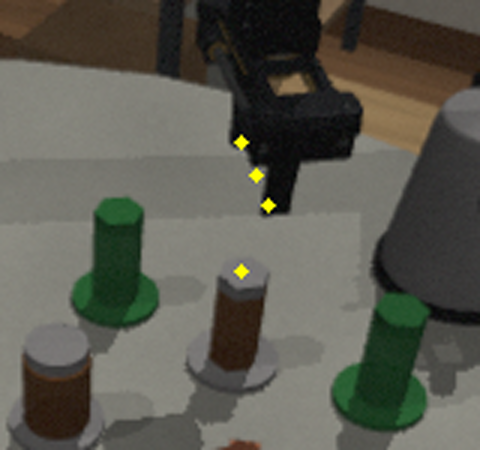

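The projected fingertips line up with the gripper in both pictures, at about (168,163) and (120,190) in the top view. The cameras agree to a few mm, so I go down around the jar.

Emit:
jog_arm([
  [3,40,-1,0,0.006,0,-1],
  [4,70,-1,0,0.006,0,-1],
  [4,90,-1,0,0.006,0,-1],
  [4,110,-1,0,0.006,0,-1],
  [4,130,-1,0,0.006,0,-1],
  [4,152,-1,0,0.006,0,-1],
  [4,152,-1,0,0.006,0,-1],
  [4,152,-1,0,0.006,0,-1],
])

```text
time: 3.55
position: [0.5322, 0.3112, 0.0513]
tool_rot: [-0.638, 0.304, -0.304, 0.639]
ft_force: [0.6, -0.1, 0.2]
grip_width: 0.0868
```

Run:
```python
from goal import *
o=get_obs();print(o['time'],o['position'],o['ft_force'])
s=cam('scene');t=cam('top')
a=np.hstack([cv2.resize(c['img'][y:y+130,x:x+130],(390,390),interpolation=cv2.INTER_CUBIC) for c,x,y in((s,270,70),(t,110,130))])
cv2.imwrite('pics/d1.png',a[:,:,::-1])
```

```text
3.55 [0.53220246 0.31122434 0.05132897] [ 0.63235277 -0.07723335  0.20903537]
```

View pics/d1.png

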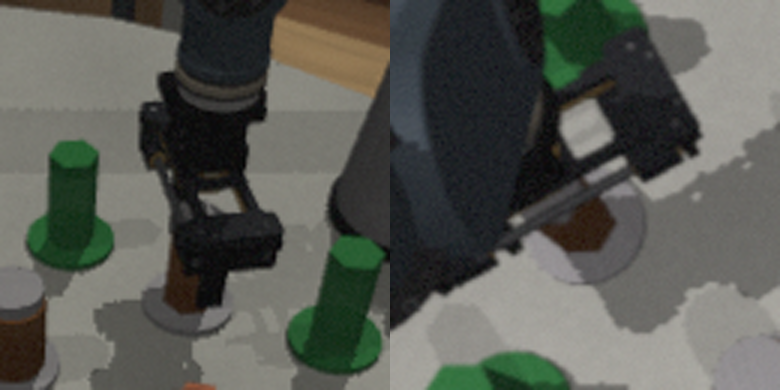

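Emit:
jog_arm([
  [-3,2,0,0,0,0,-1],
  [-3,2,0,0,0,0,-0.2],
  [-3,2,0,0,0,0,0],
  [-3,2,0,0,0,0,0.2],
  [-3,2,0,0,0,0,0.5],
  [-3,2,0,0,0,0,1],
  [-3,2,0,0,0,0,1],
  [-3,2,0,0,0,0,1],
  [-3,2,0,0,0,0,1],
], grip_force=30)

```text
time: 4.78
position: [0.5293, 0.3145, 0.0485]
tool_rot: [-0.639, 0.303, -0.303, 0.639]
ft_force: [-0.5, 0.8, 1.2]
grip_width: 0.04
```

Run:
```python
from goal import *
o=get_obs();print(o['time'],o['position'],o['ft_force'],o['grip_width'])
goal([.529,.313,.049])
s=cam('scene');t=cam('top')
a=np.hstack([cv2.resize(c['img'][y:y+130,x:x+130],(390,390),interpolation=cv2.INTER_CUBIC) for c,x,y in((s,270,70),(t,110,130))])
cv2.imwrite('pics/d2.png',a[:,:,::-1])
```

```text
4.775 [0.52930548 0.3144749  0.04854416] [-0.5095164   0.80930997  1.22349606] 0.040008796925198695
mm [ 1.  -0.5 -1.2] rv [0. 0. 0.] cur jaw -50.8
```

View pics/d2.png

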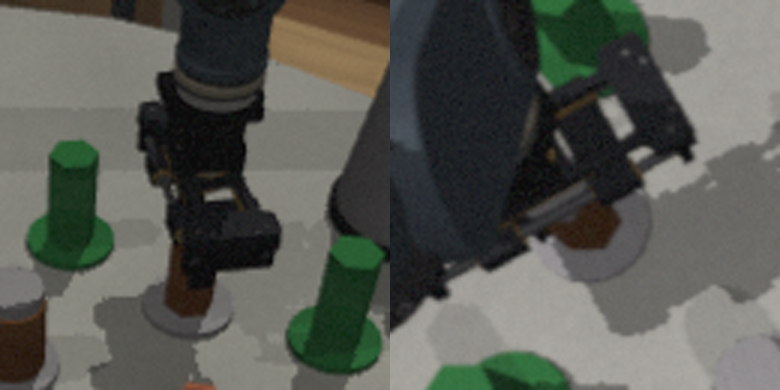

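Grip width is 40.0 mm, so the pads are across flats. Lift.

Emit:
jog_arm([
  [0,-10,0,0,0,0,1],
  [0,-35,0,0,0,0,1],
  [0,-70,0,0,0,0,1],
  [0,-105,0,0,0,0,1],
  [0,-130,0,0,0,0,1],
  [0,-130,0,0,0,0,1],
  [0,-130,0,0,0,0,1],
])

```text
time: 5.75
position: [0.5283, 0.3138, 0.1775]
tool_rot: [0.639, -0.304, 0.303, -0.638]
ft_force: [-1.2, -0.3, -4.2]
grip_width: 0.04
```

Run:
```python
from goal import *
o=get_obs();print(o['time'],o['position'],o['ft_force'],o['grip_width'])
goal([.620,-.10,.18],-50.5);goal([.6227,-.195,.15],-50.5)
s=cam('scene');t=cam('top')
a=np.hstack([cv2.resize(c['img'][y:y+130,x:x+130],(390,390),interpolation=cv2.INTER_CUBIC) for c,x,y in((s,270,70),(t,110,130))])
cv2.imwrite('pics/d3.png',a[:,:,::-1])
```

```text
5.75 [0.52832316 0.31375107 0.17751773] [-1.19979102 -0.2851017  -4.22831563] 0.03996666315827889
mm [ 378.7   -2.2 -190.3] rv [ 0.002 -0.006 -0.001] cur jaw -50.8
mm [ 454.    27.9 -248.1] rv [ 0.002 -0.006 -0.001] cur jaw -50.8
```

View pics/d3.png

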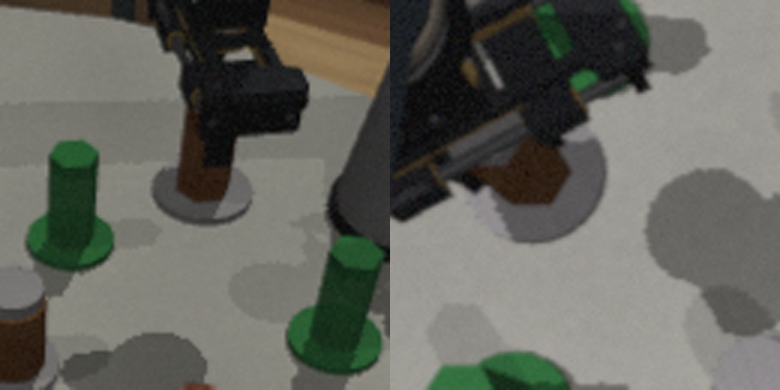

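Emit:
jog_arm([
  [25,0,-13,0,0,0,1],
  [60,0,-32,0,0,0,1],
  [100,0,-52,0,0,0,1],
  [140,0,-75,0,0,0,1],
  [180,0,-95,0,0,0,1],
  [220,0,-116,0,0,0,1],
  [260,0,-138,0,0,0,1],
  [300,0,-160,0,0,0,1],
  [340,0,-183,0,0,0,1],
  [380,0,-205,0,0,0,1],
  [415,10,-225,0,0,0,1],
  [440,20,-240,0,0,0,1],
  [454,28,-248,0,0,0,1],
  [454,28,-248,0,0,0,1],
  [454,28,-248,0,0,0,1],
  [454,28,-248,0,0,0,1],
])

```text
time: 7.85
position: [0.624, -0.1929, 0.151]
tool_rot: [-0.639, 0.303, -0.303, 0.639]
ft_force: [0.1, 0.1, -2.6]
grip_width: 0.04
```

Run:
```python
from goal import *
o=get_obs();print(o['time'],o['position'],o['q'].round(2),o['ft_force'],o['grip_width'])
goal([.6227,-.195,.07],-50.5)
s=cam('scene');t=cam('top')
a=np.hstack([cv2.resize(c['img'][y:y+190,x:x+190],(390,390),interpolation=cv2.INTER_CUBIC) for c,x,y in((s,150,200),(t,340,100))])
cv2.imwrite('pics/d4.png',a[:,:,::-1])
```

```text
7.85 [ 0.62398331 -0.19289117  0.15101474] [-0.47  0.65  1.42  0.    1.07  0.41] [ 0.05571801  0.12660163 -2.58949188] 0.039977612516970865
mm [ 0.8 81.  -2.4] rv [-0.    -0.004  0.   ] cur jaw -50.7
```

View pics/d4.png

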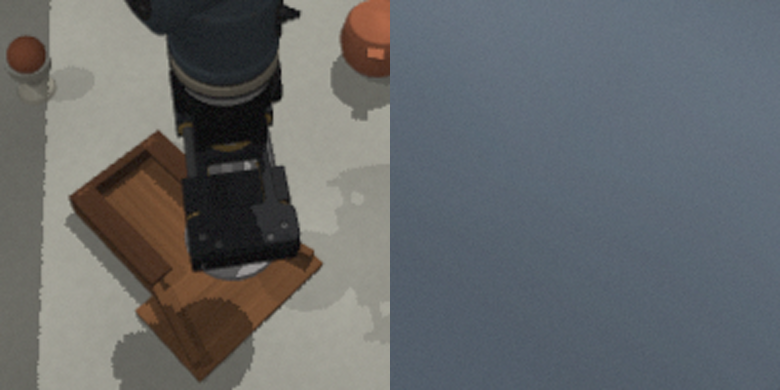

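Emit:
jog_arm([
  [1,20,-2,0,0,0,1],
  [1,45,-2,0,0,0,1],
  [1,65,-2,0,0,0,1],
  [1,80,-2,0,0,0,1],
  [1,86,-2,0,0,0,1],
  [1,90,-2,0,0,0,1],
  [1,90,-2,0,0,0,1],
  [1,90,-2,0,0,0,1],
])

```text
time: 8.95
position: [0.6234, -0.1965, 0.0612]
tool_rot: [0.639, -0.303, 0.304, -0.639]
ft_force: [0.7, -0.1, -2.7]
grip_width: 0.0397
```

```bash
cat > look.py <<'E'
from goal import *
import sys
o=get_obs();print(o['time'],o['position'],o['ft_force'],o['moment'].round(2),o['grip_width'])
O=np.array([.5598,-.178]);th=np.radians(165.2);A=np.array([[np.cos(th),np.sin(th)],[-np.sin(th),np.cos(th)]])
print('rail xy mm',(A@(o['position'][:2]-O)*1e3).round(1))
s=cam('scene')
cv2.imwrite('pics/'+sys.argv[1],cv2.resize(s['img'][200:390,150:340],(570,570),interpolation=cv2.INTER_CUBIC)[:,:,::-1])
E
python3 look.py d5.png
```

```text
8.95 [ 0.62342253 -0.1965426   0.06122184] [ 0.67356565 -0.14327592 -2.74488559] [-0.02 -0.03 -0.01] 0.03971177586340262
rail xy mm [-66.2   1.7]
```

View pics/d5.png

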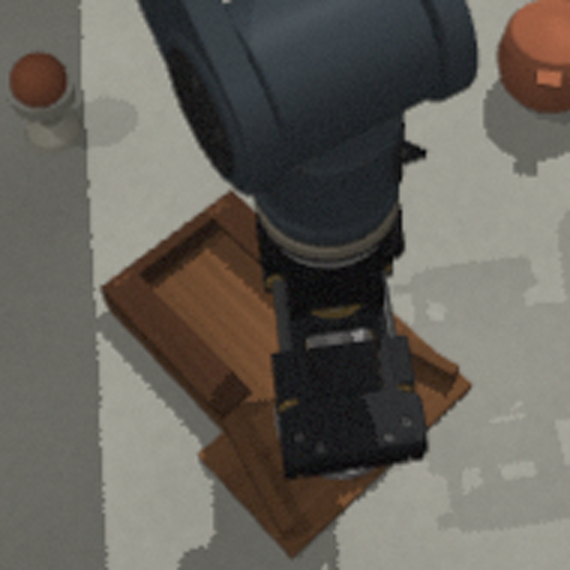

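Emit:
jog_arm([
  [0,2,0,0,0,0,1],
  [0,4,0,0,0,0,1],
  [0,5,0,0,0,0,1],
  [0,6,0,0,0,0,1],
  [0,6,0,0,0,0,1],
])

```text
time: 9.62
position: [0.623, -0.1963, 0.0546]
tool_rot: [-0.639, 0.303, -0.303, 0.639]
ft_force: [0.2, -0.9, -1.8]
grip_width: 0.0397
```

```bash
python3 look.py d6.png;  python3 - <<'E'
from goal import *
o=get_obs();p=o['position']
x=np.array([np.cos(np.radians(165.2)),np.sin(np.radians(165.2)),0]);y=np.array([-x[1],x[0],0])
R=Ro.from_quat(o['tool_rot']).inv()
print('per 100mm rail x',R.apply(x*100),'per 1 y',R.apply(y))
E
```

```text
9.625 [ 0.62302741 -0.19632284  0.05457377] [ 0.21598813 -0.86266474 -1.81251506] [-0.05 -0.03  0.02] 0.03967724277745579
rail xy mm [-65.8   1.6]
per 100mm rail x [-8.08815132e+01 -1.37010795e-02 -5.88062976e+01] per 1 y [ 5.88062982e-01 -4.10315213e-06 -8.08815139e-01]
```

View pics/d6.png

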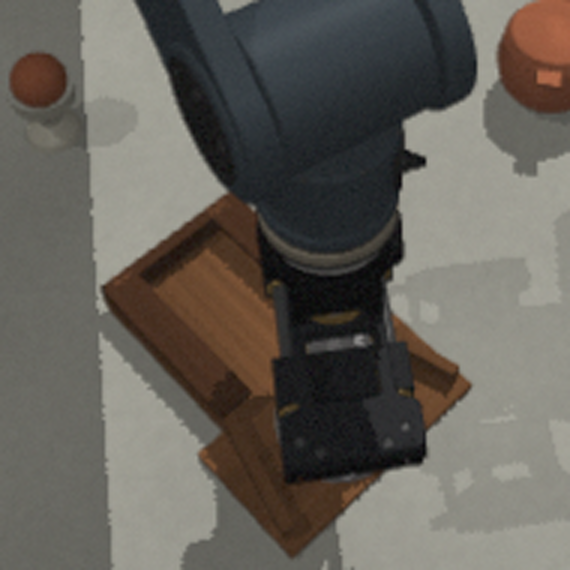

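Emit:
jog_arm([
  [-9,0,-6,0,0,0,1],
  [-18,0,-12,0,0,0,1],
  [-27,0,-18.5,0,0,0,1],
  [-36,0,-25,0,0,0,1],
  [-45,0,-31.5,0,0,0,1],
  [-54,0,-38,0,0,0,1],
  [-63,0,-44.5,0,0,0,1],
  [-72,0,-51,0,0,0,1],
  [-81,0,-57.5,0,0,0,1],
  [-90,0,-64,0,0,0,1],
  [-90,0,-64,0,0,0,1],
  [-90,0,-64,0,0,0,1],
])

```text
time: 11.18
position: [0.5169, -0.1672, 0.0547]
tool_rot: [-0.639, 0.303, -0.304, 0.639]
ft_force: [0.6, -0.3, -3.6]
grip_width: 0.0396
```

```bash
python3 look.py d7.png
```

```text
11.175 [ 0.5169417  -0.16724802  0.05469144] [ 0.63761799 -0.25802426 -3.60692479] [-0.05  0.02  0.01] 0.03960454372833525
rail xy mm [44.2  0.6]
```

View pics/d7.png

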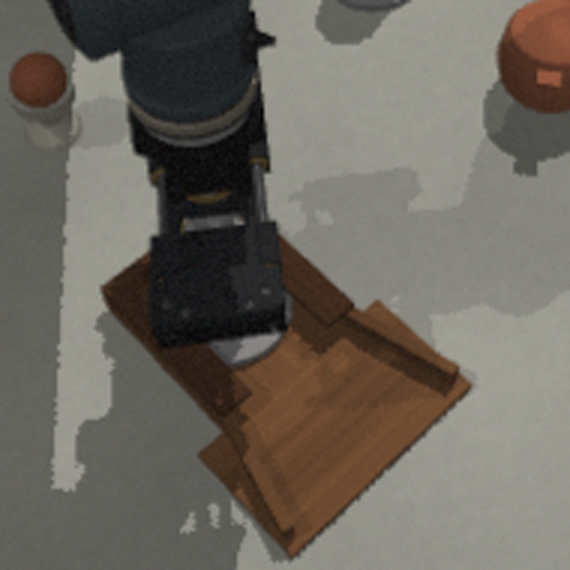

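The foot is visible under the lips at about (250,345) in the crop, and there is no side force. I continue in small steps to the stop.

Emit:
jog_arm([
  [-3.2,0,-2.4,0,0,0,1],
  [-6.5,0,-4.7,0,0,0,1],
  [-8.9,0,-6.5,0,0,0,1],
  [-10.5,0,-7.6,0,0,0,1],
  [-10.5,0,-7.6,0,0,0,1],
  [-10.5,0,-7.6,0,0,0,1],
])

```text
time: 11.98
position: [0.504, -0.1637, 0.0545]
tool_rot: [-0.639, 0.303, -0.303, 0.639]
ft_force: [0.5, -0.2, -3.0]
grip_width: 0.0395
```

Emit:
jog_arm([
  [-0.8,0,-0.6,0,0,0,1],
  [-1.6,0,-1.2,0,0,0,1],
  [-1.6,0,-1.2,0,0,0,1],
])

```text
time: 12.35
position: [0.5023, -0.1633, 0.0546]
tool_rot: [-0.639, 0.303, -0.304, 0.639]
ft_force: [1.2, 0.6, -3.5]
grip_width: 0.0402
```

Emit:
jog_arm([
  [-0.8,0,-0.6,0,0,0,1],
  [-1.6,0,-1.2,0,0,0,1],
  [-1.6,0,-1.2,0,0,0,1],
])

```text
time: 12.72
position: [0.5019, -0.1633, 0.0548]
tool_rot: [-0.638, 0.302, -0.305, 0.639]
ft_force: [5.8, -0.3, -5.6]
grip_width: 0.0396
```

Emit:
jog_arm([
  [-0.8,0,-0.6,0,0,0,1],
  [-1.6,0,-1.2,0,0,0,1],
  [-1.6,0,-1.2,0,0,0,1],
])

```text
time: 13.1
position: [0.5016, -0.1634, 0.055]
tool_rot: [-0.638, 0.301, -0.307, 0.639]
ft_force: [7.9, 0.9, -6.4]
grip_width: 0.0397
```

```bash
python3 look.py d8.png
```

```text
13.1 [ 0.50163272 -0.16338632  0.05504754] [ 7.86610938  0.87737749 -6.3884194 ] [ 0.15 -1.84 -0.12] 0.03969589710182516
rail xy mm [60.   0.7]
```

View pics/d8.png

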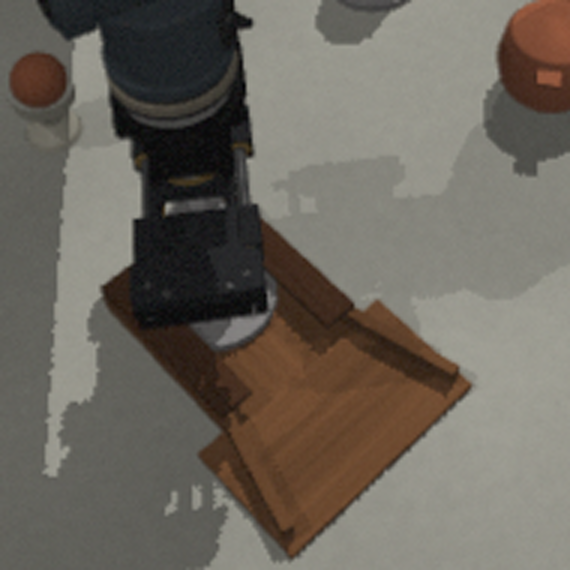

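Contact with the stop: the reaction along the track is 8 N and the TCP stopped at rail x≈60 mm. I relieve the push, open, and rise.

Emit:
jog_arm([
  [1.4,0,1,0,0,0,1],
  [2,0.3,1.4,0,0,0,1],
  [2,0.5,1.4,0,0,0,1],
  [2,0.5,1.4,0,0,0,0.2],
  [2,0.5,1.4,0,0,0,0],
  [2,0.5,1.4,0,0,0,-0.5],
  [2,0.5,1.4,0,0,0,-1],
  [2,0.5,1.4,0,0,0,-1],
  [2,0.5,1.4,0,0,0,-1],
  [2,0.5,1.4,0,0,0,-1],
], grip_force=10)

```text
time: 14.4
position: [0.5002, -0.1627, 0.0539]
tool_rot: [-0.639, 0.304, -0.303, 0.639]
ft_force: [0.9, -0.0, 1.2]
grip_width: 0.0835
```

```bash
python3 look.py d9.png
```

```text
14.4 [ 0.50018728 -0.16265946  0.0539149 ] [ 0.87078889 -0.04972938  1.24642035] [ 0.03  0.02 -0.05] 0.08349918271147092
rail xy mm [61.6  0.4]
```

View pics/d9.png

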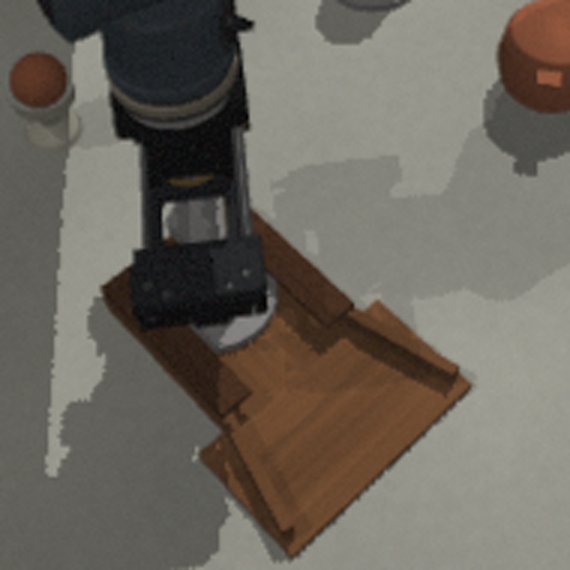

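Emit:
jog_arm([
  [0,-10,0,0,0,0,-1],
  [0,-30,0,0,0,0,-1],
  [0,-55,0,0,0,0,-1],
  [0,-85,0,0,0,0,-1],
  [0,-120,0,0,0,0,-1],
  [0,-160,0,0,0,0,-1],
  [30,-180,-40,0,0,0,-1],
  [70,-190,-80,0,0,0,-1],
  [110,-190,-110,0,0,0,-1],
  [150,-190,-120,0,0,0,-1],
  [190,-190,-120,0,0,0,-1],
  [230,-190,-120,0,0,0,-1],
  [230,-190,-120,0,0,0,-1],
  [230,-190,-120,0,0,0,-1],
  [230,-190,-120,0,0,0,-1],
])

```text
time: 16.32
position: [0.5522, -0.4158, 0.2444]
tool_rot: [-0.639, 0.304, -0.303, 0.639]
ft_force: [0.2, 0.0, -0.4]
grip_width: 0.0871
```

```bash
python3 look.py d10.png
python3 - <<'E'
from h import *
t=cam('top','top9.png')
for n in('top','scene'):
    c=cam(n);W=c['W']
    for nm,cx,cy,h in(('hex',.503,-.163,.110),('rnd',.432,.166,.094)):
        m=(np.hypot(W[...,0]-cx,W[...,1]-cy)<.06)&(abs(W[...,2]-h)<.006)
        v,u=np.nonzero(m);K=c['K'];
        if len(u)<20: print(n,nm,len(u));continue
        d=np.stack([(u-K[0,2])/K[0,0],(v-K[1,2])/K[1,1],np.ones(len(u))],-1)@c['R'];C=-c['R'].T@c['t']
        p=(C+d*((h-C[2])/d[:,2])[:,None]).mean(0)
        r=''
        O=np.array([.5598,-.1763 if n=='top' else -.1796]);th=np.radians(165.2)
        if nm=='hex': r=np.array([[np.cos(th),np.sin(th)],[-np.sin(th),np.cos(th)]])@(p[:2]-O)*1e3
        print(n,nm,len(u),p.round(4),r,'z',np.median(W[m][:,2]))
E
```

```text
16.325 [ 0.55216468 -0.415784    0.24440717] [ 0.19309732  0.03991649 -0.43401588] [ 0.01 -0.04 -0.07] 0.08709263729325306
rail xy mm [-53.4 231.8]
top hex 446 [ 0.5033 -0.1607  0.11  ] [58.63029657 -0.65023822] z 0.11019297176708412
top rnd 681 [0.4317 0.1684 0.094 ]  z 0.09450903648705357
scene hex 359 [ 0.5049 -0.1653  0.11  ] [56.75465217  0.25328489] z 0.10950835170282566
scene rnd 277 [0.4339 0.163  0.094 ]  z 0.0930529044457279
```

View pics/d10.png

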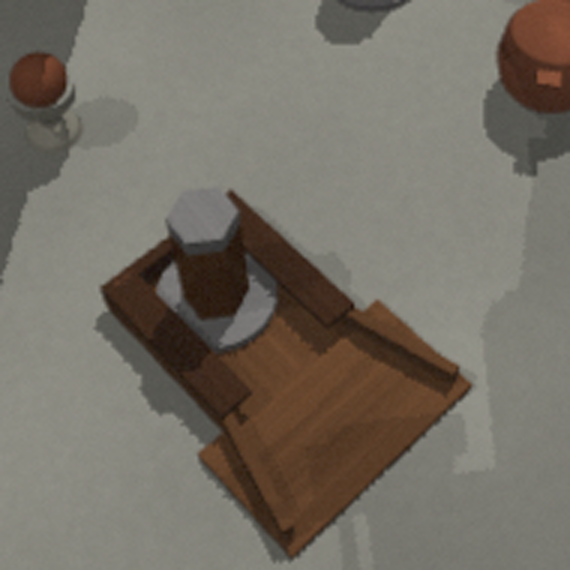

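View pics/top9.png

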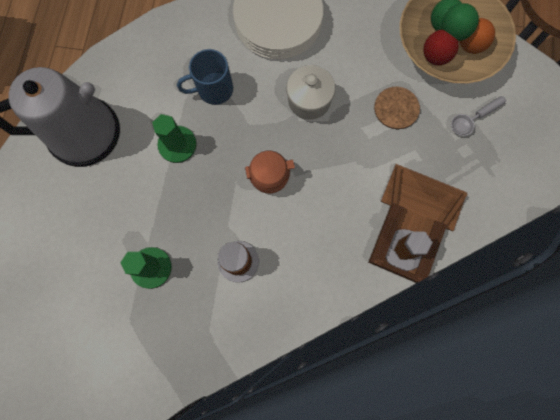

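The jar stands home under the lips, with its lid at about (218,272) in the full scene picture and (418,243) in the top view. The round jar is unmoved at (238,260).

```bash
python3 -c "
from rig import *
print(get_obs()['joint_velocities'].round(3)); print(hand_in())"
```

```text
[-0.     0.008 -0.005  0.001  0.001 -0.003]
the job is handed in; nothing more can be done
None
```

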